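# Nest the three parts tubs of a robotics kit

### The arm

A 6-joint arm with a two-finger parallel gripper is mounted at the origin on the work surface. World frame = base frame: x ahead of the robot, y to its left, z up, the work surface at z = 0. Lengths are in m, angles in degrees, forces in N, time in s.
With the tool pointing down it reaches from about 0.275 to 0.75 m from the base axis. Payload 10.2 kg.
Tool frame: the origin (TCP) lies midway between the tips of the shut fingers; the grasp point (between the pads) lies 19 mm behind it; z points along the fingers, y is the line along which they close (so a half turn about z gives the same grasp; the last joint's range is limited). The gripper opens to 88 mm and grips with 3 to 60 N. Pads are 18 mm wide; open, the fingers measure 123 mm over their backs; the gripper's body (75 mm by 187 mm) begins 45 mm behind the grasp point.
Start: joints at [53.835, 17.928, 85.812, -0, 76.261, -12.8], TCP at [0.208, 0.482, 0.239] pointing down, gripper open.
Joint ranges: [-168.41, 168.41], [-55.51, 124.54], [10.69, 146.95], [-70.63, 250.63], [1, 178], [-165.06, 165.06]. Speed limits (degrees/s): [136.94, 136.94, 172.46, 180, 180, 180].

### API

Orientations are given as a 3x3 rotation matrix whose columns are the frame's x, y, z axes.
In Python, from plant import get_obs, get_image, hand_in gives the robot as it stands. The module is installed in compiled form; this text tells all that it offers.
- The arm moves only by the shell command python3 -m jog 'ROWS' [OPENING]. ROWS is JSON, a list that holds one entry, the list of rows, each a list of 4 numbers: the shift along the tool's x, y, z in cm, then the turn about the tool's z in degrees. A call has 1 to 8 rows; each row shifts and turns the commanded pose from where the row before left it, along the tool's axes as they then stand; what a row does not reach is not made up. A row lasts 1/10 s, in which the tool goes at most 50 mm and 8.59 degrees, less where a joint would pass 70% of its speed; a pose out of reach is approached as far as the arm can. A call with a gripper value outside its range is refused whole. OPENING is the opening, from 0 (shut) to 1 (fully open), set as the call begins (- or left out, the last holds). The fingers move at their own pace and stop on an object; the grip force is fixed at half the most. Time passes only in rows, so rows that do not move let the fingers close. It gives the time, the measured TCP pose, the force, the opening and the grip force at its end, in the units of the state.
- get_obs(): the state, without advancing time (a new reading comes with each control period).
- get_image(name): name is "scene" or "side" or "wrist"; returns a dict with "image" (480x640x3 uint8, red, green, blue), "fx", "fy", "cx", "cy" (pixels), "origin" and "orientation" of the camera in the world. Camera axes: x right, y up, looking along -z (the intrinsics and any distortion apply to the point x, -y, -z); pixel columns grow to the right and rows downward; lengths in m; the calibration is good to about 2 mm. A picture is of the moment at which its call begins. There is no depth.
- hand_in(): hands the job in; it is judged then, once.
The state is a dict: "time": time; "qpos": joint angles; "joint_vel": joint speeds; "effort": joint torques, N m; "tcp_pos": TCP position; "ee_rot": TCP orientation; "wrist_force": force on the tool from outside, world axes, zero at the start; "torque": the same for the moment, N m; "opening": finger opening in m; "grip_force": force on a finger pad.
Only numpy, scipy, OpenCV 4.12 (cv2) and the standard library are available. Lean on these libraries where they do the work, as an engineer would, in place of code of your own. Each camera call takes 0.05 s, during which the arm holds its last target. There are 200 camera calls.

### The job

Pack away the three empty round parts tubs by nesting them in order of width: first stand the middle tub inside the wide one, then stand the narrow one inside the middle one, all upright. Set each tub down on the floor of the other before letting go, do not drop it, and leave the mug with the handle where it is.

Things in the scene. Friction and masses are not known exactly. Their poses are not given: they have to be found in the camera images.
- wide_tub: Widest and lowest of three plain grey plastic tubs: round, straight-sided, open at the top, no handle. 104 mm outer diameter, 38 mm high, wall 4 mm (mouth 96 mm wide inside), floor 4 mm thick; roughly 250 to 400 g. Origin at the centre of its underside, z up. It stands loose on the desk.
- middle_tub: Middle one of the three plain grey plastic tubs: round, straight-sided, open at the top, no handle. 60 mm outer diameter, 72 mm high, wall 3 mm (mouth 54 mm wide inside), floor 4 mm thick; roughly 80 to 150 g. Origin at the centre of its underside, z up. Stands upright at the start. It can be gripped across its outside; stood inside the wide tub, its upper 38 mm stand out above the wide tub's rim.
- narrow_tub: Narrowest and tallest of the three plain grey plastic tubs: a round straight tube with a floor, open at the top, no handle. 33 mm outer diameter, 104 mm high, wall 3 mm, floor 4 mm thick; roughly 50 to 95 g. Origin at the centre of its underside, z up. Stands upright at the start. It can be gripped across its outside; stood inside the middle tub, its upper 36 mm stand out above the middle tub's rim.
- mug: Bystander: a grey mug of 64 mm outer diameter, 85 mm high, with a loop handle on its own +y side that reaches to 69 mm from the axis. Not one of the set. Origin at the centre of its underside, z up.
Mind the look-alikes: they are no part of the job. What is shaped like the middle_tub but pink or yellow is not meant.

How it is judged (in metres and radians):
On the way, in this order (a step that is already met when the one before it is completed fails the run):
1. the middle tub stands upright on the floor of the wide tub, released (horizontal distance between middle_tub and wide_tub below 0.022 m and z of middle_tub in the frame of wide_tub between 0 and 0.012 m and angle between each of middle_tub, wide_tub's own z axis and vertical below 0.17 rad and contact force between the fingers and middle_tub below 0.1 N), for 0.2 s.
2. the narrow tub stands upright on the floor of the middle tub, released (horizontal distance between narrow_tub and middle_tub below 0.016 m and z of narrow_tub in the frame of middle_tub between 0 and 0.012 m and angle between each of narrow_tub, middle_tub's own z axis and vertical below 0.17 rad and contact force between the fingers and narrow_tub below 0.1 N), for 0.2 s.
At the end, for the whole second after the job is handed in: Wide tub on the desk (within 10 mm); middle tub on its floor (undersides under 12 mm apart in height, axes within 22 mm), narrow tub on the middle one's floor (under 12 mm, within 16 mm); all upright within 0.17 rad (10 degrees) and at rest (horizontal distance between middle_tub and wide_tub below 0.022 m and z of middle_tub in the frame of wide_tub between 0 and 0.012 m and angle between each of middle_tub, wide_tub, narrow_tub, middle_tub's own z axis and vertical below 0.17 rad and horizontal distance between narrow_tub and middle_tub below 0.016 m and z of narrow_tub in the frame of middle_tub between 0 and 0.012 m and height (world z) of wide_tub below 0.01 m and linear speed of each of wide_tub, middle_tub, narrow_tub below 0.02 m/s); the robot touches nothing.
It fails at once if the mug is moved by more than 30 mm or tipped by more than 0.35 rad (distance of mug from where it was at the start of the episode above 0.03 m or angle between mug's own z axis and vertical above 0.35 rad).
It fails at once if the middle tub is dropped into the wide one (falls free of the fingers faster than 0.7 m/s, some 25 mm) (horizontal distance between middle_tub and wide_tub below 0.05 m and linear speed of middle_tub above 0.7 m/s and contact force between the fingers and middle_tub below 0.01 N).
It fails at once if the narrow tub is dropped into the middle one (falls free of the fingers faster than 0.7 m/s, some 25 mm) (horizontal distance between narrow_tub and middle_tub below 0.03 m and linear speed of narrow_tub above 0.7 m/s and contact force between the fingers and narrow_tub below 0.01 N).
It also fails if it takes over 64 s, if anything falls off the work surface, if the arm or the gripper's body presses on something with over 40 N, if the wrist force passes 120 N, or if a joint passes its speed limit or range.

## Working session

There is one attempt and no reset: what is moved stays moved. The work goes in short steps, Python scripts to look and compute and a shell command to move; the robot and the scene stay as the last step left them, time stands still between calls to the robot, and variables do not carry over. Pictures are saved under pics/ and viewed, at most 10 in all, crops included, and the job is handed in when it is done.

```bash
mkdir -p pics
cat > h.py <<'E'
import numpy as np, cv2
from plant import get_obs, get_image
def snap(n,f):
    d=get_image(n); cv2.imwrite(f"pics/{f}.png",d["image"][:,:,::-1]); 
    np.savez(f"pics/{f}.npz",**{k:v for k,v in d.items()}); return d
def proj(d,P):
    p=(np.atleast_2d(P)-d["origin"])@np.array(d["orientation"]); 
    return np.c_[d["cx"]+d["fx"]*p[:,0]/-p[:,2], d["cy"]-d["fy"]*p[:,1]/-p[:,2]]
def ray(d,u,v,z):
    r=np.array(d["orientation"])@np.array([(u-d["cx"])/d["fx"],-(v-d["cy"])/d["fy"],-1])
    o=np.array(d["origin"]); return o+r*(z-o[2])/r[2]
E
python3 - <<'E'
from h import *
for n in("scene","side","wrist"):
    d=snap(n,n+"0"); print(n,{k:np.round(v,3).tolist() for k,v in d.items() if k!="image"})
print(get_obs())
E
```

```text
scene {'fx': 588.61, 'fy': 588.61, 'cx': 321.079, 'cy': 242.698, 'origin': [1.004, 0.479, 0.803], 'orientation': [[-0.769, -0.497, 0.402], [0.639, -0.587, 0.497], [-0.011, 0.639, 0.769]]}
side {'fx': 490.388, 'fy': 490.388, 'cx': 309.973, 'cy': 241.724, 'origin': [0.405, 0.517, 0.604], 'orientation': [[-0.921, 0.282, -0.271], [-0.391, -0.647, 0.655], [0.009, 0.708, 0.706]]}
wrist {'fx': 399.368, 'fy': 399.368, 'cx': 317.118, 'cy': 243.201, 'origin': [0.148, 0.508, 0.384], 'orientation': [[0.397, -0.886, -0.238], [0.918, 0.383, 0.104], [-0.001, -0.259, 0.966]]}
{'time': 0.15, 'qpos': array([ 5.38348383e+01,  1.79517059e+01,  8.58415692e+01, -1.73254306e-03,
        7.62616432e+01, -1.28017146e+01]), 'joint_vel': array([-0.01311104, -0.06916856, -0.12149338,  0.00824465,  0.11758569,
       -0.02687648]), 'effort': array([ 1.78399674e-03, -4.02309322e+01, -2.52314347e+01,  6.94581564e-02,
        3.44332668e-02, -3.99388614e-05]), 'tcp_pos': array([0.20812171, 0.48179328, 0.23831192]), 'ee_rot': array([[-9.18010610e-01,  3.96555451e-01, -5.41914149e-04],
       [ 3.96555779e-01,  9.18010288e-01, -7.91153064e-04],
       [ 1.83746704e-04, -9.41186094e-04, -9.99999540e-01]]), 'wrist_force': array([-0.0591446 ,  0.482439  , -0.98569298]), 'torque': array([-0.01918706, -0.04056781, -0.05636049]), 'grip_force': 0.0, 'opening': 0.0885090410946041}
```

View pics/scene0.png

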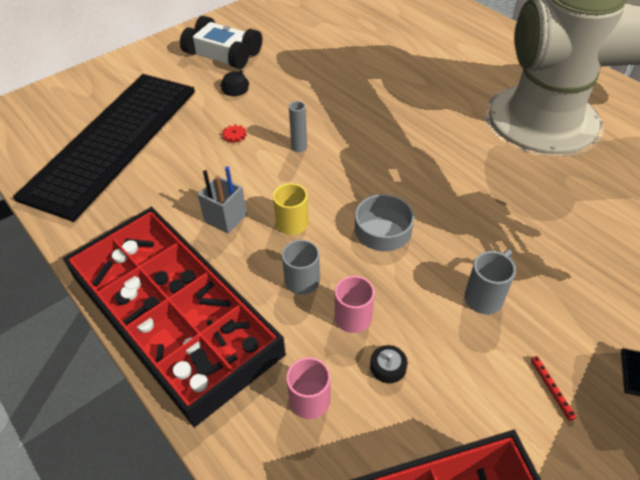

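View pics/side0.png

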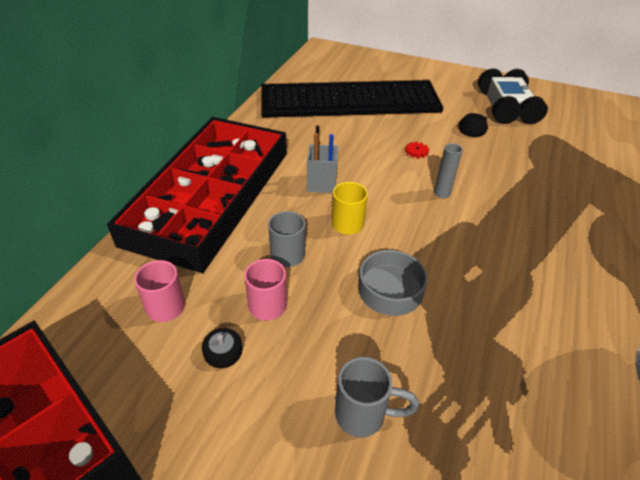

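Scene view: the grey handleless tub at (301,266) is the middle tub. The pink ones at (354,304) and (309,388) and the yellow one at (291,209) are look-alikes, and the grey mug at (490,281) has a handle. The wide tub is at (384,221) and the narrow one at (298,127). In the side view they are at (288,238), (392,281) and (449,171), with the mug at (363,397).

```bash
cat > fit.py <<'E'
from h import *
from scipy.optimize import least_squares
ds={n:dict(np.load(f"pics/{n}0.npz")) for n in("scene","side")}
O={"wide":(.052,.038,(384,208),(392,268)),"mid":(.03,.072,(301,254),(288,226)),"narrow":(.0165,.104,(298,106),(453,149)),"mug":(.032,.085,(494,266),(364,376))}
t=np.linspace(0,2*np.pi,60)
tiles={n:cv2.cvtColor(ds[n]["image"],cv2.COLOR_RGB2BGR) for n in ds}
big={n:cv2.resize(tiles[n],None,fx=3,fy=3,interpolation=2) for n in ds}
C={}
for k,(r,h,a,b) in O.items():
    P=[ray(ds["scene"],*a,h)[:2],ray(ds["side"],*b,h)[:2]]; p0=np.mean(P,0)
    # refine: hull silhouette vs edges of a grey mask
    def sil(n,p):
        c=np.c_[p[0]+r*np.cos(t),p[1]+r*np.sin(t)]
        return cv2.convexHull(proj(ds[n],np.r_[np.c_[c,0*t],np.c_[c,0*t+h]]).astype(np.float32))
    best=None
    masks={}
    for n in ds:
        im=ds[n]["image"].astype(int); m=((im.max(2)-im.min(2))<22).astype(np.float32); masks[n]=cv2.GaussianBlur(m,(3,3),0)
    def cost(p):
        s=0
        for n in ds:
            H=(sil(n,p)*16).astype(np.int32)
            M=np.zeros((480,640),np.uint8); cv2.fillPoly(M,[H],255,cv2.LINE_AA,4)
            D=cv2.dilate(M,np.ones((9,9)))>0; M=M/255.
            s+=np.abs(M-masks[n])[D].sum()
        return s
    for st,N in((.003,5),(.001,3),(.0005,2)):
        c0=p0 if best is None else best
        g=[(cost(c0+np.array([i,j])*st),i,j) for i in range(-N,N+1) for j in range(-N,N+1)]
        m=min(g); best=c0+np.array(m[1:])*st
    C[k]=best; print(k,np.round(P,4).tolist(),best.round(4),round(m[0]))
    for n in ds:
        cv2.polylines(big[n],[(sil(n,best)*3+1).astype(np.int32)],True,(0,255,0),1)
out=np.hstack([big["scene"][250:1000,740:1600],big["side"][370:1310,750:1450][:750]])
out=cv2.resize(out,(800,int(800*out.shape[0]/out.shape[1]))); cv2.imwrite("pics/fit.png",out)
E
python3 fit.py
```

```text
wide [[0.467, -0.0059], [0.483, -0.0052]] [0.4775 0.0029] 534
mid [[0.6606, 0.0028], [0.6553, 0.0052]] [0.6604 0.    ] 469
narrow [[0.4539, -0.2645], [0.4542, -0.2652]] [ 0.4541 -0.2703] 400
mug [[0.4558, 0.2206], [0.4587, 0.2168]] [0.4558 0.2202] 663
```

View pics/fit.png

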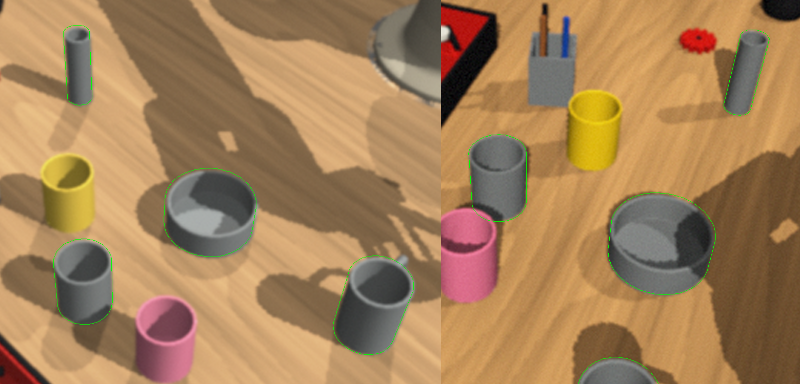

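The crop confirms the choice: the grey handleless tub beside the pink and yellow ones is the middle tub, and the outlines fit all four objects. Next I check the neighbours to pick a finger direction.

```bash
cat >> h.py <<'E'
def togo(x,y,z):
    o=get_obs(); R=o["ee_rot"]; d=R.T@(np.array([x,y,z])-o["tcp_pos"])
    print("shift cm",(d*100).round(2),"yaw of tool y",round(float(np.degrees(np.arctan2(R[1,1],R[0,1]))),1),o["tcp_pos"].round(4),"open",round(o["opening"],4),"t",round(o["time"],2))
E
python3 - <<'E'
from h import *
ds={n:dict(np.load(f"pics/{n}0.npz")) for n in("scene","side")}
m=np.array([.6604,0])
for k,a,b in(("yellow",(291,195),(350,194)),("pink",(354,289),(266,271))):
    P=[ray(ds["scene"],*a,.072)[:2],ray(ds["side"],*b,.072)[:2]]; p=np.mean(P,0); v=p-m
    print(k,np.round(P,3).tolist(),np.linalg.norm(v).round(3),np.degrees(np.arctan2(v[1],v[0])).round())
togo(.66,0,.20)
E
```

```text
yellow [[0.592, -0.111], [0.592, -0.109]] 0.13 -122.0
pink [[0.641, 0.108], [0.644, 0.105]] 0.108 99.0
shift cm [-60.59 -26.31   3.84] yaw of tool y 66.6 [0.2081 0.4818 0.2383] open 0.0885 t 0.15
```

```bash
python3 -m jog '[[[-4.3,-1.9,0,0],[-4.3,-1.9,0,0],[-4.3,-1.9,0,0],[-4.3,-1.9,0,0],[-4.3,-1.9,0,0],[-4.3,-1.9,0,0],[-4.3,-1.9,0,0]]]' 1
python3 -m jog '[[[-4.3,-1.9,0,0],[-4.3,-1.9,0,0],[-4.3,-1.9,0,0],[-4.3,-1.9,0,0],[-4.3,-1.9,0,0],[-4.3,-1.9,0,0],[-4.3,-1.9,0,0]]]'
python3 -m jog '[[[0,0,0,8.5],[0,0,0,8.5],[0,0,0,8.5],[0,0,0,8.5],[0,0,0,8.5],[0,0,0,8.5],[0,0,0,8.5],[0,0,0,0]]]'
python3 -c "
from h import *
togo(.66,0,.10); snap('wrist','w1')"
```

```text
time: 0.85
tcp_pos: [0.4327, 0.2388, 0.2387]
ee_rot: [[-0.918, 0.397, -0.0], [0.397, 0.918, 0.0], [0.0, -0.0, -1.0]]
wrist_force: [0.0, 0.4, 0.0]
opening: 0.0883
grip_force: 0.0
time: 1.55
tcp_pos: [0.6563, -0.0026, 0.2384]
ee_rot: [[-0.918, 0.397, -0.001], [0.397, 0.918, 0.0], [0.001, -0.0, -1.0]]
wrist_force: [0.3, 0.3, -0.4]
opening: 0.0879
grip_force: 0.0
time: 2.35
tcp_pos: [0.6553, -0.001, 0.2383]
ee_rot: [[-0.123, 0.992, -0.001], [0.992, 0.123, 0.0], [0.0, -0.001, -1.0]]
wrist_force: [0.9, 0.4, 0.4]
opening: 0.0877
grip_force: 0.0
shift cm [ 0.04  0.49 13.83] yaw of tool y 7.1 [ 0.6553 -0.001   0.2383] open 0.0877 t 2.35
```

View pics/w1.png

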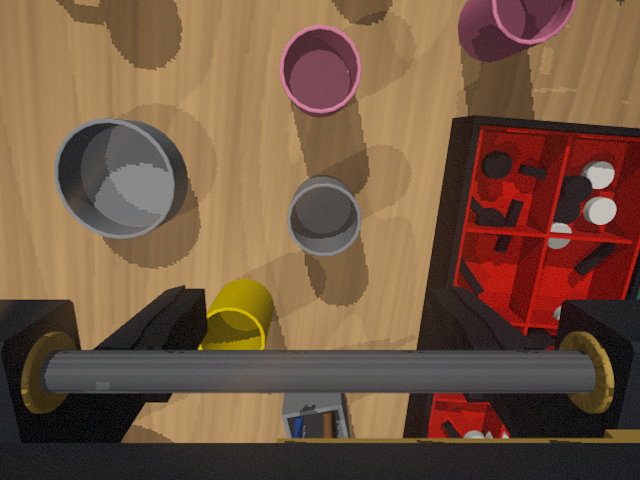

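Wrist view: the middle tub's rim is centred at (324,216), clear of the pink and yellow tubs, and the wide tub's rim is at about (118,178).

```bash
python3 -c "
from h import *
d=dict(np.load('pics/w1.npz'))
print(ray(d,324,216,.072),ray(d,118,179,.038))
c=proj(d,[[.66,0,.072],[.4775,.003,.038]]);print(c)"
```

```text
[0.66125548 0.00422538 0.072     ] [0.48277139 0.00808058 0.038     ]
[[321.76470549 220.98842109]
 [111.87627815 184.13670789]]
```

```bash
python3 -m jog '[[[0.3,0.5,3,0],[0,0,4,0],[0,0,4,0],[0,0,3,0],[0,0,2,0],[0,0,2,0],[0,0,1.6,0],[0,0,0,0]]]' 1
python3 -m jog '[[[0,0,0,0],[0,0,0,0],[0,0,0,0],[0,0,0,0],[0,0,0,0],[0,0,0,0],[0,0,0,0],[0,0,0,0]]]' 0
python3 -m jog '[[[0,0,-1,0],[0,0,-2,0],[0,0,-3,0],[0,0,-2,0],[0,0,0,0]]]'
python3 -c "
from h import *
togo(.478,.005,.122); snap('wrist','w2'); a=snap('side','s2'); b=snap('scene','c2')
cv2.imwrite('pics/m2.png',np.hstack([cv2.imread('pics/s2.png')[80:400,150:550],cv2.imread('pics/c2.png')[80:400,180:580]]))"
```

```text
time: 3.2
tcp_pos: [0.6588, 0.0028, 0.0404]
ee_rot: [[-0.126, 0.992, -0.004], [0.992, 0.126, 0.001], [0.001, -0.004, -1.0]]
wrist_force: [0.1, 0.0, -0.2]
opening: 0.0883
grip_force: 0.0
time: 4.0
tcp_pos: [0.6603, 0.0026, 0.0435]
ee_rot: [[-0.124, 0.992, 0.001], [0.992, 0.124, -0.0], [-0.0, 0.001, -1.0]]
wrist_force: [-2.0, 0.2, 6.0]
opening: 0.0592
grip_force: 30.0
time: 4.5
tcp_pos: [0.6611, 0.0024, 0.1259]
ee_rot: [[-0.124, 0.992, 0.005], [0.992, 0.124, -0.001], [-0.002, 0.005, -1.0]]
wrist_force: [1.4, 0.8, -1.1]
opening: 0.0589
grip_force: 30.0
shift cm [  2.53 -18.14   0.3 ] yaw of tool y 7.1 [0.6611 0.0024 0.1259] open 0.0589 t 4.5
```

View pics/m2.png

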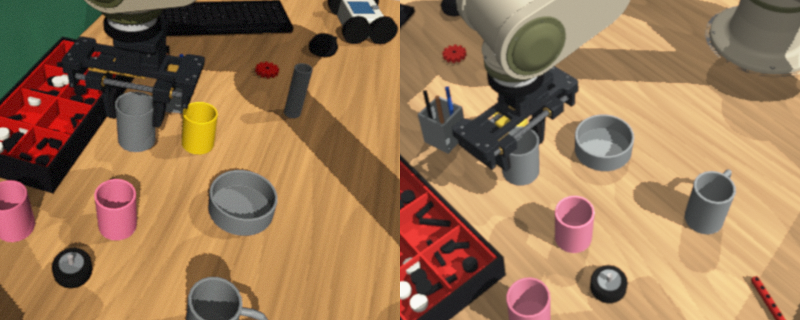

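The grey middle tub is held and clear of its neighbours. I carry it over the wide tub and lower it most of the way.

```bash
python3 -m jog '[[[0.3,-2,0,0],[0.4,-3.1,0,0],[0.5,-4,0,0],[0.5,-4,0,0],[0.5,-3,0,0],[0.3,-2,0,0],[0,0,0,0]]]'
python3 -m jog '[[[0,0,1,0],[0,0,1.5,0],[0,0,0,0],[0,0,0,0]]]'
python3 -c "
from h import *
togo(.479,.005,.052); snap('side','s3'); b=snap('scene','c3')
cv2.imwrite('pics/m3.png',np.hstack([cv2.imread('pics/s3.png')[130:430,220:620],cv2.imread('pics/c3.png')[60:360,180:580]]))"
```

```text
time: 5.35
tcp_pos: [0.475, 0.0053, 0.1218]
ee_rot: [[-0.124, 0.992, -0.003], [0.992, 0.124, 0.001], [0.001, -0.003, -1.0]]
wrist_force: [0.8, -0.1, -1.9]
opening: 0.0589
grip_force: 30.0
time: 5.75
tcp_pos: [0.4777, 0.0049, 0.0971]
ee_rot: [[-0.124, 0.992, -0.001], [0.992, 0.124, 0.0], [0.0, -0.001, -1.0]]
wrist_force: [-0.3, -0.5, -0.9]
opening: 0.0588
grip_force: 30.0
shift cm [-0.01  0.14  4.51] yaw of tool y 7.1 [0.4777 0.0049 0.0971] open 0.0588 t 5.75
```

View pics/m3.png

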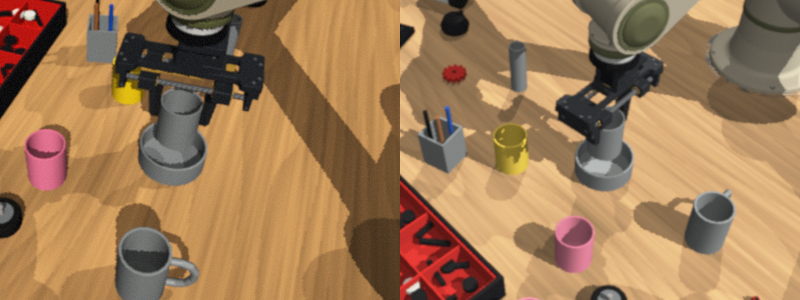

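The tub is centred over the mouth. I lower it to contact.

```bash
python3 -m jog '[[[0,0.1,1.5,0],[0,0,1.5,0],[0,0,1,0],[0,0,0.4,0],[0,0,0,0],[0,0,0,0]]]'
python3 -m jog '[[[0,0,0.2,0],[0,0,0,0],[0,0,0,0]]]'
python3 -m jog '[[[0,0,0.2,0],[0,0,0,0],[0,0,0,0]]]'
```

```text
time: 6.45
tcp_pos: [0.4786, 0.005, 0.0542]
ee_rot: [[-0.124, 0.992, 0.001], [0.992, 0.124, -0.0], [-0.0, 0.001, -1.0]]
wrist_force: [-0.3, -0.2, -0.6]
opening: 0.0588
grip_force: 30.0
time: 6.75
tcp_pos: [0.4783, 0.005, 0.0519]
ee_rot: [[-0.124, 0.992, 0.0], [0.992, 0.124, -0.0], [-0.0, 0.0, -1.0]]
wrist_force: [-0.0, 0.4, -1.7]
opening: 0.0586
grip_force: 30.0
time: 7.05
tcp_pos: [0.4782, 0.0051, 0.0497]
ee_rot: [[-0.124, 0.992, -0.0], [0.992, 0.124, 0.0], [0.0, -0.0, -1.0]]
wrist_force: [0.8, 0.4, -1.6]
opening: 0.0592
grip_force: 30.0
```

```bash
python3 -m jog '[[[0,0,0.15,0],[0,0,0,0],[0,0,0,0]]]'
python3 -m jog '[[[0,0,0.15,0],[0,0,0,0],[0,0,0,0]]]'
```

```text
time: 7.35
tcp_pos: [0.4783, 0.0051, 0.0482]
ee_rot: [[-0.124, 0.992, -0.0], [0.992, 0.124, 0.0], [0.0, -0.0, -1.0]]
wrist_force: [-0.0, -0.4, -1.6]
opening: 0.0584
grip_force: 30.0
time: 7.65
tcp_pos: [0.4784, 0.005, 0.0474]
ee_rot: [[-0.124, 0.992, 0.0], [0.992, 0.124, -0.0], [-0.0, 0.0, -1.0]]
wrist_force: [-3.0, 0.1, 9.2]
opening: 0.0588
grip_force: 30.0
```

Contact at 9 N. I release, rise, and move towards the narrow tub.

```bash
python3 -m jog '[[[0,0,0,0],[0,0,0,0],[0,0,0,0],[0,0,0,0],[0,0,0,0]]]' 1
python3 -m jog '[[[0,0,-2,0],[0,0,-4,0],[0,0,-5,0],[0,0,-5,0],[0,0,-1,0],[0,0,0,0]]]'
python3 -c "
from h import *
togo(.454,-.2695,.20); snap('wrist','w4'); snap('side','s4'); b=snap('scene','c4')
cv2.imwrite('pics/m4.png',np.hstack([cv2.imread('pics/s4.png')[130:430,220:620],cv2.imread('pics/w4.png')[0:480:1,:][::1,:][:, :][0:300,0:400]]))"
```

```text
time: 8.15
tcp_pos: [0.4782, 0.005, 0.0467]
ee_rot: [[-0.124, 0.992, -0.0], [0.992, 0.124, 0.0], [0.0, -0.0, -1.0]]
wrist_force: [-1.1, -0.1, -0.6]
opening: 0.0882
grip_force: 0.0
time: 8.75
tcp_pos: [0.4787, 0.005, 0.2179]
ee_rot: [[-0.124, 0.992, 0.003], [0.992, 0.124, -0.001], [-0.001, 0.003, -1.0]]
wrist_force: [0.5, 0.1, -1.0]
opening: 0.0881
grip_force: 0.0
shift cm [-26.93  -5.87   1.8 ] yaw of tool y 7.1 [0.4787 0.005  0.2179] open 0.0881 t 8.75
```

View pics/m4.png

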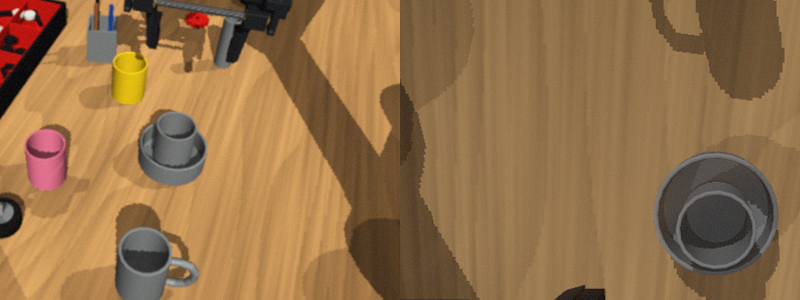

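The middle tub stands upright inside the wide one. In the wrist frame its rim is at (316,230) and the wide rim at (316,214). Now to the narrow tub.

```bash
python3 -c "
from h import *
d=dict(np.load('pics/w4.npz'))
print(ray(d,316,230,.076),ray(d,316,214,.038))"
python3 -m jog '[[[-3,-0.8,0,0],[-4.5,-1,0,0],[-4.5,-1,0,0],[-4.5,-1,0,0],[-4.5,-1,0,0],[-4,-0.9,0,0],[-1.9,-0.2,0,0],[0,0,0,0]]]'
python3 -c "
from h import *
snap('wrist','w5'); togo(.454,-.2695,.072)
d=dict(np.load('pics/w5.npz')); print(proj(d,[[.454,-.2695,.104]]))"
```

```text
[0.47972887 0.00361314 0.076     ] [0.47916737 0.0082493  0.038     ]
time: 9.7
tcp_pos: [0.4527, -0.2705, 0.215]
ee_rot: [[-0.122, 0.993, -0.002], [0.993, 0.122, 0.002], [0.002, -0.002, -1.0]]
wrist_force: [0.6, 0.5, -0.2]
opening: 0.0882
grip_force: 0.0
shift cm [-0.1   0.12 14.33] yaw of tool y 7.1 [ 0.4529 -0.2689  0.2154] open 0.0878 t 9.75
[[317.78432205 237.79831878]]
```

View pics/w5.png

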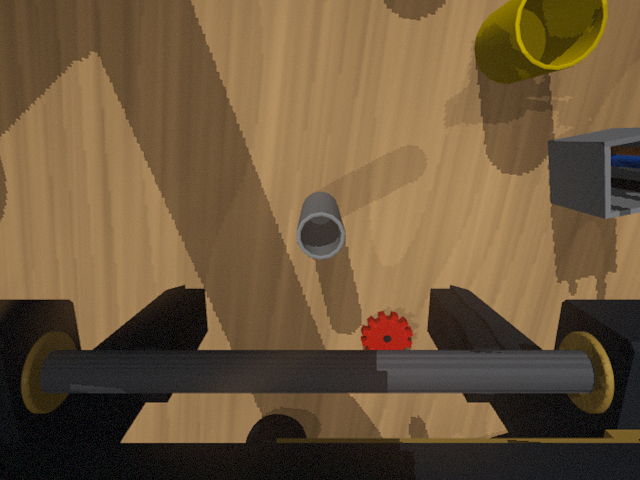

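Narrow rim at (321,236), within 3 px of the prediction, and nothing lies under the fingers. I descend and grip.

```bash
python3 -m jog '[[[0,0.15,3,0],[0,0,4,0],[0,0,3,0],[0,0,2.2,0],[0,0,1.5,0],[0,0,0.4,0],[0,0,0,0],[0,0,0,0]]]'
python3 -m jog '[[[0,0,0,0],[0,0,0,0],[0,0,0,0],[0,0,0,0],[0,0,0,0],[0,0,0,0],[0,0,0,0],[0,0,0,0]]]' 0
python3 -m jog '[[[0,0,0,0],[0,0,0,0],[0,0,0,0]]]'
python3 -m jog '[[[0,0,-2,0],[0,0,-3,0],[0,0,-4,0],[0,0,-2,0],[0,0,0,0],[0,0,0,0]]]'
python3 -c "
from h import *
togo(.479,.0045,.18)"
```

```text
time: 10.55
tcp_pos: [0.4551, -0.2686, 0.0765]
ee_rot: [[-0.125, 0.992, 0.001], [0.992, 0.125, -0.001], [-0.001, 0.001, -1.0]]
wrist_force: [0.4, 0.3, 0.5]
opening: 0.0882
grip_force: 0.0
time: 11.35
tcp_pos: [0.4546, -0.269, 0.0757]
ee_rot: [[-0.124, 0.992, -0.0], [0.992, 0.124, 0.0], [0.0, -0.0, -1.0]]
wrist_force: [0.1, -0.2, 0.4]
opening: 0.0315
grip_force: 30.0
time: 11.65
tcp_pos: [0.4546, -0.269, 0.0757]
ee_rot: [[-0.124, 0.992, -0.0], [0.992, 0.124, 0.0], [0.0, -0.0, -1.0]]
wrist_force: [-1.2, 0.9, -0.3]
opening: 0.0316
grip_force: 30.0
time: 12.25
tcp_pos: [0.4543, -0.2687, 0.1847]
ee_rot: [[-0.124, 0.992, -0.001], [0.992, 0.124, 0.001], [0.001, -0.001, -1.0]]
wrist_force: [0.0, 1.0, -1.2]
opening: 0.0314
grip_force: 30.0
shift cm [26.8   5.85  0.49] yaw of tool y 7.1 [ 0.4543 -0.2687  0.1847] open 0.0314 t 12.25
```

```bash
python3 -m jog '[[[2,0.4,0,0],[4,0.9,0,0],[4.5,1,0,0],[4.5,1,0,0],[4.5,1,0,0],[4.3,0.9,0,0],[2.2,0.5,0,0],[0.8,0.15,0,0]]]'
python3 -m jog '[[[0,0,1,0],[0,0,1,0],[0,0,0,0],[0,0,0,0]]]'
python3 -c "
from h import *
togo(.479,.0045,.084); snap('side','s6'); b=snap('scene','c6')
f=lambda n,x,y:cv2.resize(cv2.imread(f'pics/{n}.png')[y:y+150,x:x+130],(390,450),interpolation=cv2.INTER_CUBIC)
cv2.imwrite('pics/m6.png',np.hstack([f('s6',325,180),f('c6',320,120)]))"
```

```text
time: 13.05
tcp_pos: [0.4786, 0.0062, 0.1841]
ee_rot: [[-0.127, 0.992, -0.003], [0.992, 0.127, 0.001], [0.001, -0.003, -1.0]]
wrist_force: [0.2, -0.5, -1.0]
opening: 0.0315
grip_force: 30.0
time: 13.45
tcp_pos: [0.4792, 0.0033, 0.1652]
ee_rot: [[-0.123, 0.992, -0.001], [0.992, 0.123, 0.0], [0.0, -0.001, -1.0]]
wrist_force: [0.2, -0.1, -1.1]
opening: 0.0315
grip_force: 30.0
shift cm [0.12 0.   8.12] yaw of tool y 7.0 [0.4792 0.0033 0.1652] open 0.0315 t 13.45
```

View pics/m6.png

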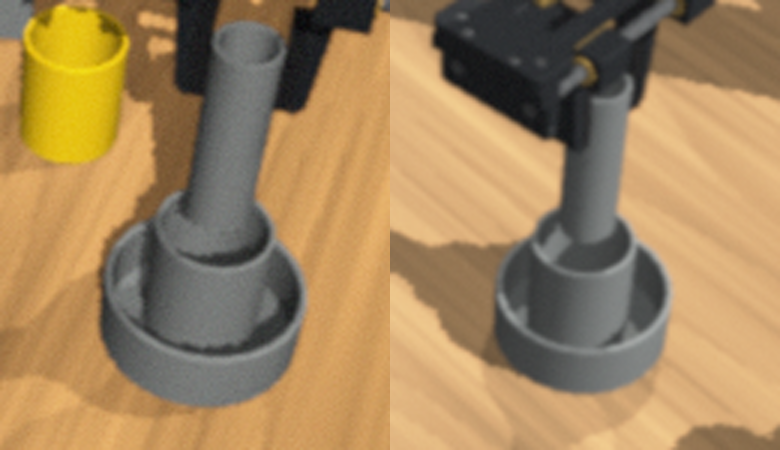

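The tube hangs just above the middle tub's mouth, upright. I check the offset numerically.

```bash
python3 -c "
from h import *
s=dict(np.load('pics/s6.npz'));c=dict(np.load('pics/c6.npz'))
print('tube side',ray(s,325+249/3,180+43/3,.1935)); 
print('mid side',ray(s,325+215/3,180+229/3,.076),'scene',ray(c,320+194/3,120+243/3,.076))
t=np.linspace(0,6.28,40)
for n,d,x0,y0 in(('s6',s,325,180),('c6',c,320,120)):
  for P in((.479,.0035,.0895),(.479,.0035,.1935)):
    q=proj(d,np.c_[P[0]+.0165*np.cos(t),P[1]+.0165*np.sin(t),0*t+P[2]]); q=(q-[x0,y0])*3
    print(n,P,'crop x',q[:,0].min().round(),q[:,0].max().round(),'y',q[:,1].min().round(),q[:,1].max().round())
"
```

```text
tube side [0.47906845 0.00366575 0.1935    ]
mid side [0.47800034 0.00453998 0.076     ] scene [0.48149464 0.00705132 0.076     ]
s6 (0.479, 0.0035, 0.0895) crop x 183.0 251.0 y 184.0 233.0
s6 (0.479, 0.0035, 0.1935) crop x 211.0 287.0 y 19.0 67.0
c6 (0.479, 0.0035, 0.0895) crop x 165.0 224.0 y 200.0 242.0
c6 (0.479, 0.0035, 0.1935) crop x 177.0 241.0 y 59.0 101.0
```

```bash
python3 -m jog '[[[0.2,0,0.4,0],[0,0,1,0],[0,0,1.5,0],[0,0,1.5,0],[0,0,1.5,0],[0,0,1.2,0],[0,0,0.3,0],[0,0,0,0]]]'
python3 -m jog '[[[0,0,0.2,0],[0,0,0,0],[0,0,0,0]]]'
python3 -m jog '[[[0,0,0.2,0],[0,0,0,0],[0,0,0,0]]]'
python3 -m jog '[[[0,0,0.15,0],[0,0,0,0],[0,0,0,0]]]'
```

```text
time: 14.35
tcp_pos: [0.479, 0.0062, 0.0914]
ee_rot: [[-0.124, 0.992, -0.001], [0.992, 0.124, 0.0], [0.0, -0.001, -1.0]]
wrist_force: [-0.2, -0.2, -0.8]
opening: 0.0318
grip_force: 30.0
time: 14.65
tcp_pos: [0.4793, 0.0062, 0.09]
ee_rot: [[-0.124, 0.992, 0.001], [0.992, 0.124, -0.0], [-0.0, 0.001, -1.0]]
wrist_force: [0.1, -0.9, -0.3]
opening: 0.0313
grip_force: 30.0
time: 14.95
tcp_pos: [0.4791, 0.0062, 0.0877]
ee_rot: [[-0.124, 0.992, 0.0], [0.992, 0.124, -0.0], [-0.0, 0.0, -1.0]]
wrist_force: [-1.1, -0.9, -1.1]
opening: 0.0319
grip_force: 30.0
time: 15.25
tcp_pos: [0.4791, 0.0062, 0.0862]
ee_rot: [[-0.124, 0.992, -0.0], [0.992, 0.124, 0.0], [0.0, -0.0, -1.0]]
wrist_force: [0.4, 0.7, -0.5]
opening: 0.0315
grip_force: 30.0
```

```bash
python3 -m jog '[[[0,0,0.15,0],[0,0,0,0],[0,0,0,0]]]'
python3 -m jog '[[[0,0,0.15,0],[0,0,0,0],[0,0,0,0]]]'
```

```text
time: 15.55
tcp_pos: [0.4791, 0.0062, 0.0847]
ee_rot: [[-0.124, 0.992, -0.0], [0.992, 0.124, 0.0], [0.0, -0.0, -1.0]]
wrist_force: [-0.2, -0.1, -0.8]
opening: 0.0316
grip_force: 30.0
time: 15.85
tcp_pos: [0.4793, 0.0061, 0.0837]
ee_rot: [[-0.124, 0.992, 0.001], [0.992, 0.124, -0.0], [-0.0, 0.001, -1.0]]
wrist_force: [-0.8, 0.2, 4.7]
opening: 0.0313
grip_force: 30.0
```

Contact at the expected height. I release and rise.

```bash
python3 -m jog '[[[0,0,0,0],[0,0,0,0],[0,0,0,0],[0,0,0,0],[0,0,0,0],[0,0,0,0],[0,0,0,0],[0,0,0,0]]]' 1
python3 -m jog '[[[0,0,-1,0],[0,0,-3,0],[0,0,-4,0],[0,0,-4,0],[0,0,-2,0],[0,0,0,0],[0,0,0,0],[0,0,0,0]]]'
python3 -c "
from h import *
snap('side','s7'); b=snap('scene','c7')
f=lambda n,x,y:cv2.resize(cv2.imread(f'pics/{n}.png')[y:y+150,x:x+130],(390,450),interpolation=cv2.INTER_CUBIC)
cv2.imwrite('pics/m7.png',np.hstack([f('s7',325,180),f('c7',320,120)]))"
```

```text
time: 16.65
tcp_pos: [0.4791, 0.0062, 0.0832]
ee_rot: [[-0.124, 0.992, 0.0], [0.992, 0.124, -0.0], [-0.0, 0.0, -1.0]]
wrist_force: [-0.5, 0.3, 0.5]
opening: 0.088
grip_force: 0.0
time: 17.45
tcp_pos: [0.4786, 0.0063, 0.2221]
ee_rot: [[-0.124, 0.992, -0.002], [0.992, 0.124, 0.001], [0.001, -0.002, -1.0]]
wrist_force: [0.8, 0.6, 0.5]
opening: 0.0878
grip_force: 0.0
```

View pics/m7.png

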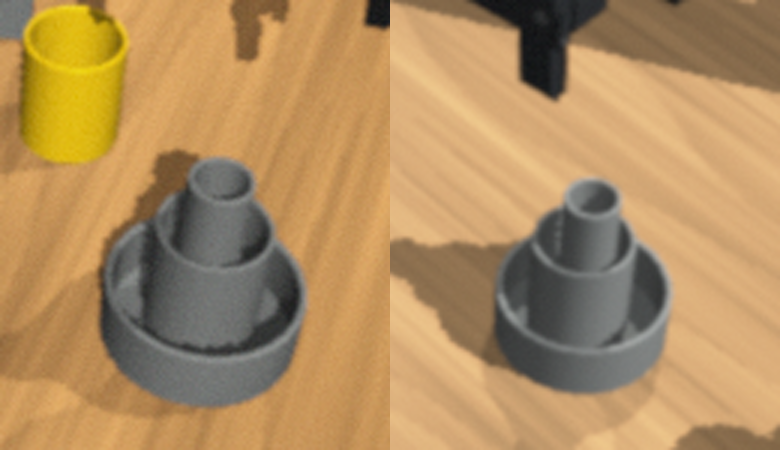

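All three tubs are nested upright, and the gripper is clear.

```bash
python3 -c "
from plant import hand_in
print(hand_in())"
```

```text
the job is handed in; nothing more can be done
None
```

The three tubs are nested upright (narrow in middle in wide), each set down to contact before release; the mug was never approached, and the job was handed in after about 17.5 s of robot time (no verdict was returned).

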